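# Stack the parts bins and rack the bottle

### The job

Pack up the electronics bench: stack the three parts bins squarely on the black base with the yellow rim, blue at the bottom, then green, then red on top, each with its foot fully home in what is below and let go before the next is added. Last of all stand the yellow bottle upright in the wooden rack between the two bottles already there, gently nudging them apart and leaving them standing. Do not shift the multimeter or the roll of tape.

Things in the scene. Friction and masses are not known exactly. Their poses are not given: they have to be found in the camera images.
- bin_blue_c (a point): Open blue parts bin, brass bits inside, 100 (its x) x 60 (y) x 46 mm high; straight sides above a foot 87 x 47 mm, 6 mm high (lowest 3 mm: 82 x 42). Walls 4 mm, opening 92 x 52: the next bin's foot fits in with 2.5 mm play each side, that bin then being 40 mm higher. 0.11-0.22 kg. Either way round alike. Point: its centre, 23 mm above its underside; z up.
- bin_green_c (a point): Open green parts bin, steel bits inside, 100 (its x) x 60 (y) x 46 mm high; straight sides above a foot 87 x 47 mm, 6 mm high (lowest 3 mm: 82 x 42). Walls 4 mm, opening 92 x 52: the next bin's foot fits in with 2.5 mm play each side, that bin then being 40 mm higher. 0.11-0.22 kg. Either way round alike. Point: its centre, 23 mm above its underside; z up.
- bin_red_c (a point): Open red parts bin, black bits inside, 100 (its x) x 60 (y) x 46 mm high; straight sides above a foot 87 x 47 mm, 6 mm high (lowest 3 mm: 82 x 42). Walls 4 mm, opening 92 x 52: the next bin's foot fits in with 2.5 mm play each side, that bin then being 40 mm higher. 0.11-0.22 kg. Either way round alike. Point: its centre, 23 mm above its underside; z up.
- bottle_yellow_c (a point): Yellow bottle with black cap and white label, standing on the bench: 105 mm high, 28 mm diameter from 16 to 72 mm up, tapering below that to a foot of 18 mm diameter, and above to a cap 17 mm wide. About 0.07 kg. The point is its centre, 52.5 mm above its underside; z up.
- base: Fixed stacking base: black plate 108 (its x) x 68 (its y) mm with a raised yellow rim. Plate top 3 mm, rim top 8 mm above the bench; the recess inside the rim is 100 x 60 mm and takes a bin's foot with 6.5 mm play to each side. Origin at the centre of its underside, on the bench; z up.
- rack: Fixed wooden bottle rack, an open trough 106 (its x, the row of bottles) x 40 (y) x 36 mm high, walls and floor 4 mm, inside 98 x 32 mm. It holds the white and amber bottles 20 to 30 mm apart; a third fits when they are pushed apart. Origin at the centre of its underside, on the bench; z up.
- bottle_white_c (a point): White, grey-labelled, red-capped bottle already standing loose in the rack, towards its -x end: 28 mm diameter up to 72 mm, shoulder narrowing to a cap 17 mm wide, 105 mm high, 0.07 kg; free to slide along the rack. The point is its centre, 52.5 mm above its underside; z up.
- bottle_amber_c (a point): Amber, grey-labelled, white-capped bottle already standing loose in the rack, towards its +x end: 28 mm diameter up to 72 mm, shoulder narrowing to a cap 17 mm wide, 105 mm high, 0.07 kg; free to slide along the rack. The point is its centre, 52.5 mm above its underside; z up.
- meter_c (a point): Bystander: orange multimeter with a black face lying on the bench, 150 x 75 x 42 mm. The point is its middle, 17 mm above the bench.
- tape_c (a point): Bystander: roll of blue tape lying flat, 100 mm across, 48 mm high. The point is its centre, 24 mm above the bench.
Not all that is in view belongs to the job. What is shaped like the part that bears bottle_yellow_c but purple is not meant.

How it is judged (in metres and radians):
On the way, in this order (a step that is already met when the one before it is completed fails the run):
1. the blue bin is seated in the base and let go (horizontal distance between bin_blue_c and base below 0.01 m and z of bin_blue_c in the frame of base between 0.023 and 0.029 m and angle between bin_blue_c's own z axis and vertical below 0.08 rad and angle between the x axis of bin_blue_c and the x axis of base, either way round below 0.25 rad and contact force between the fingers and bin_blue below 0.1 N), for 0.2 s.
2. the green bin is seated on the blue one and let go (horizontal distance between bin_blue_c and base below 0.01 m and z of bin_blue_c in the frame of base between 0.023 and 0.029 m and angle between each of bin_blue_c, bin_green_c's own z axis and vertical below 0.08 rad and angle between the x axis of bin_blue_c and the x axis of base, either way round below 0.25 rad and horizontal distance between bin_green_c and bin_blue_c below 0.006 m and z of bin_green_c in the frame of bin_blue_c between 0.037 and 0.043 m and angle between the x axis of bin_green_c and the x axis of bin_blue_c, either way round below 0.25 rad and contact force between the fingers and bin_green below 0.1 N), for 0.2 s.
3. the red bin is seated on the green one and let go (horizontal distance between bin_blue_c and base below 0.01 m and z of bin_blue_c in the frame of base between 0.023 and 0.029 m and angle between each of bin_blue_c, bin_green_c, bin_red_c's own z axis and vertical below 0.08 rad and angle between the x axis of bin_blue_c and the x axis of base, either way round below 0.25 rad and horizontal distance between bin_green_c and bin_blue_c below 0.006 m and z of bin_green_c in the frame of bin_blue_c between 0.037 and 0.043 m and angle between the x axis of bin_green_c and the x axis of bin_blue_c, either way round below 0.25 rad and horizontal distance between bin_red_c and bin_green_c below 0.006 m and z of bin_red_c in the frame of bin_green_c between 0.037 and 0.043 m and angle between the x axis of bin_red_c and the x axis of bin_green_c, either way round below 0.25 rad and contact force between the fingers and bin_red below 0.1 N), for 0.2 s.
4. the yellow bottle stands in the rack between the other two and is let go (x of bottle_yellow_c in the frame of rack between -0.013 and 0.013 m and y of bottle_yellow_c in the frame of rack between -0.006 and 0.006 m and z of bottle_yellow_c in the frame of rack below 0.0605 m and angle between bottle_yellow_c's own z axis and vertical below 0.15 rad and x of bottle_white_c in the frame of rack between -0.04 and 0.04 m and y of bottle_white_c in the frame of rack between -0.007 and 0.007 m and z of each of bottle_white_c, bottle_amber_c in the frame of rack below 0.0615 m and angle between each of bottle_white_c, bottle_amber_c's own z axis and vertical below 0.25 rad and x of bottle_amber_c in the frame of rack between -0.04 and 0.04 m and y of bottle_amber_c in the frame of rack between -0.007 and 0.007 m and contact force between the fingers and bottle_yellow below 0.1 N), for 0.2 s.
At the end, for the whole second after the job is handed in: Blue bin home in the base (10 mm), green on blue, red on green (6 mm): height 3 mm, level 0.08 rad, lined up 0.25 rad either way round; yellow bottle on the rack floor (4 mm), mid-row (13 mm), tilt under 0.15 rad; white and amber standing in the rack (0.25 rad); all released, at rest (all of step 3 and all of step 4 and linear speed of each of bin_blue, bin_green, bin_red, bottle_yellow, bottle_white, bottle_amber below 0.02 m/s and contact force between the fingers and bin_blue below 0.1 N and contact force between the fingers and bin_green below 0.1 N); the robot touches nothing.
It fails at once if the multimeter is shifted by more than 20 mm (distance of meter_c from where it was at the start of the episode above 0.02 m).
It fails at once if the roll of tape is shifted by more than 20 mm (distance of tape_c from where it was at the start of the episode above 0.02 m).
It fails at once if a bottle in the rack is pushed with more than 20 N by the yellow bottle (contact force between bottle_yellow and bottle_white above 20 N or contact force between bottle_yellow and bottle_amber above 20 N).
It fails at once if a bottle in the rack is knocked over or lifted out (angle between any of bottle_white_c, bottle_amber_c's own z axis and vertical above 0.6 rad or z of any of bottle_white_c, bottle_amber_c in the frame of rack above 0.085 m).
It also fails if it takes over 128 s, if anything falls off the work surface, if the arm or the gripper's body presses on something with over 40 N, if the wrist force passes 120 N, or if a joint passes its speed limit or range.

### The arm

A 6-joint arm with a two-finger parallel gripper is mounted at the origin on the work surface. World frame = base frame: x ahead of the robot, y to its left, z up, the work surface at z = 0. Lengths are in mm, angles in rad, forces in N, time in s.
With the tool pointing down it reaches from about 300 to 750 mm from the base axis. Payload 8.5 kg.
Tool frame: the origin (TCP) lies midway between the tips of the shut fingers; the grasp point (between the pads) lies 19 mm behind it (robot.grip_point_offset is the distance from the TCP to the grasp point, in mm); z points along the fingers, y is the line along which they close (so a half turn about z gives the same grasp; the last joint's range is limited). The gripper opens to 88 mm and grips with 3 to 60 N. Pads are 18 mm wide; open, the fingers measure 123 mm over their backs; the gripper's body (75 mm by 187 mm) begins 45 mm behind the grasp point.
Start: joints at [-1.521, 0.381, 1.297, -0, 1.464, -0.215], TCP at [143.939, -530.813, 238.748] pointing down, gripper open.
Joint ranges: [-3.11, 3.11], [-0.89, 2.33], [0.22, 2.48], [-1.42, 4.56], [0.17, 2.85], [-2.88, 2.88]. Speed limits (rad/s): [2.39, 2.39, 3.14, 3.14, 3.14, 3.14].

### API

Orientations are given as [roll, pitch, yaw] about the fixed x, y, z axes, in that order (R = Rz(yaw) Ry(pitch) Rx(roll)).
In Python, from station import robot gives the robot as it stands. The module is installed in compiled form; this text tells all that it offers.
- The arm moves only by the shell command python3 -m inch 'ROWS' [OPENING] [FORCE]. ROWS is JSON, one flat list of numbers, 4 for each row, row after row: the shift along the tool's x, y, z in m, then the turn about the tool's z in rad. In form: [x, y, z, twist, x, y, z, twist, ...]. A call has 1 to 10 rows; each row shifts and turns the commanded pose from where the row before left it, along the tool's axes as they then stand; what a row does not reach is not made up. A row lasts 1/8 s, in which the tool goes at most 62.5 mm and 10.7 degrees, less where a joint would pass 70% of its speed; a pose out of reach is approached as far as the arm can. A call is refused whole if a number of a shift passes 0.0625 or a number of a turn 0.188, either way. A call with a gripper value outside its range is refused whole. OPENING is the opening, from 0 (shut) to 1 (fully open), set as the call begins (- or left out, the last holds). The fingers move at their own pace and stop on an object; FORCE is the grip in N (left out, the last holds). Time passes only in rows, so rows that do not move let the fingers close. It gives the time, the measured TCP pose, the force, the opening and the grip force at its end, in the units of the state.
- robot.get_obs(): the state, without advancing time (a new reading comes with each control period).
- robot.grab_frame(name): name is "scene" or "top" or "wrist"; returns (picture, depth): 400x640x3 uint8, red, green, blue; 400x640 float32, mm along the optical axis (not along the pixel's ray), 0 where there is no reading.
- robot.camera_info(name): a dict with "fx", "fy", "cx", "cy" (pixels), "eye" and "attitude" of the camera in the world. Camera axes: x right, y up, looking along -z (the intrinsics and any distortion apply to the point x, -y, -z); pixel columns grow to the right and rows downward; lengths in mm; the calibration is good to about 2 mm. A picture is of the moment at which its call begins: read the wrist's pose just before it. camera_info takes no time and is no camera call; for the wrist camera it gives the pose at the moment of the call.
- robot.job_done(): hands the job in; it is judged then, once.
The state is a dict: "clock": time; "joints": joint angles; "qvel": joint speeds; "effort": joint torques, N m; "tcp_pos": TCP position; "eef_rot": TCP orientation; "contact_force": force on the tool from outside, world axes, zero at the start; "torque": the same for the moment, N m; "width": finger opening in mm; "finger_force": force on a finger pad.
Only numpy, scipy, OpenCV 4.12 (cv2) and the standard library are available. Lean on these libraries where they do the work, as an engineer would, in place of code of your own. Each camera call takes 0.05 s, during which the arm holds its last target. There are 200 camera calls.

## Working session

There is one attempt and no reset: what is moved stays moved. The work goes in short steps, Python scripts to look and compute and a shell command to move; the robot and the scene stay as the last step left them, time stands still between calls to the robot, and variables do not carry over. Pictures are saved under pics/ and viewed, at most 14 in all, crops included, and the job is handed in when it is done.

```bash
ls; mkdir -p pics; cat > h.py <<'E'
import numpy as np, cv2
from scipy.spatial.transform import Rotation as R
from station import robot
def cam(n):
    c=robot.camera_info(n); return c
def rot(c):
    a=np.array(c['attitude'])
    return a if a.shape==(3,3) else R.from_euler('xyz',a).as_matrix()
def back(c,d,u,v):
    z=d; x=(u-c['cx'])/c['fx']*z; y=(v-c['cy'])/c['fy']*z
    p=np.stack([x,-y,-z*np.ones_like(x)],-1)
    return p@rot(c).T+np.array(c['eye'])
E
python3 - <<'E'
from h import *
for n in ['scene','top']:
    c=cam(n);print(n,c)
    p,d=robot.grab_frame(n); cv2.imwrite(f'pics/{n}0.png',p[:,:,::-1]); np.savez(f'{n}0.npz',p=p,d=d)
print(robot.get_obs())
E
```

```text
pics
scene {'fx': 385.80309495434625, 'fy': 385.80309495434625, 'cx': 315.88693950789013, 'cy': 201.82395864589947, 'eye': array([1022.94155208,   23.1597445 ,  800.5449753 ]), 'attitude': array([ 0.52963102, -0.00727955,  1.68987693])}
top {'fx': 480.47565606042605, 'fy': 480.47565606042605, 'cx': 323.0284396019638, 'cy': 201.0295084509772, 'eye': array([3.99204216e+02, 2.04797976e-01, 1.25448411e+03]), 'attitude': array([ 0.16096923, -0.00792524, -1.54390516])}
{'clock': 0.1, 'joints': array([-1.52130617e+00,  3.81132000e-01,  1.29817437e+00, -2.00358651e-05,
        1.46359327e+00, -2.15282466e-01]), 'qvel': array([-0.00156376, -0.0028512 , -0.0016363 ,  0.00043539,  0.00069077,
        0.00012416]), 'effort': array([ 3.09118717e-03, -4.38654792e+01, -2.24915904e+01,  7.14632124e-02,
        3.42024153e-02, -6.99076168e-05]), 'tcp_pos': array([ 143.91856306, -530.57119631,  238.20127225]), 'eef_rot': array([-3.14031159e+00, -2.59743493e-04,  2.64774610e-01]), 'contact_force': array([-0.72112106, -0.86216602, -0.05891361]), 'torque': array([0.02791403, 0.0286159 , 0.03345897]), 'finger_force': 0.0, 'width': 88.44959655017013}
```

View pics/scene0.png

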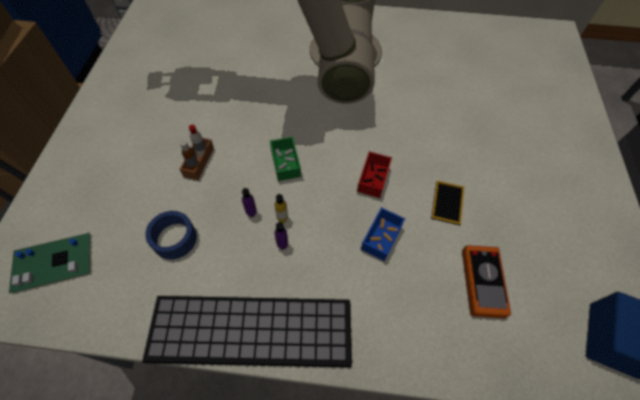

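View pics/top0.png

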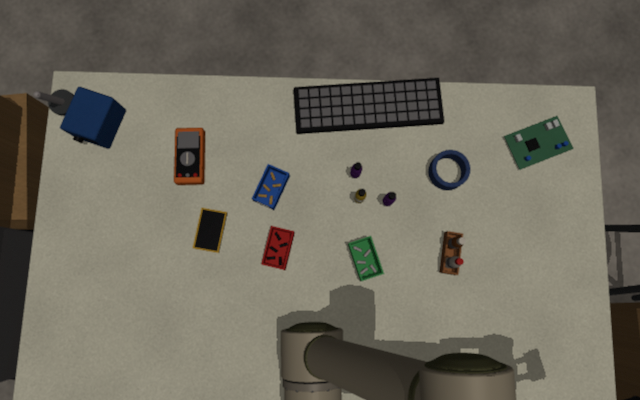

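The scene view shows the base at (448,202), blue bin at (383,235), red at (375,174), green at (285,158), rack at (197,158) and yellow bottle at (281,208) with purple ones beside it at (249,202) and (281,236). In the top view they are: base (210,230), blue (271,187), red (278,248), green (365,258), rack (452,253), yellow (360,195).

```bash
cat > seg.py <<'E'
from h import *
f=np.load('top0.npz'); p,d=f['p'],f['d']; c=cam('top')
V,U=np.mgrid[:400,:640]; X=back(c,d,U.astype(float),V.astype(float))
def rep(n,u0,u1,v0,v1,zmin,zmax=200):
    s=np.s_[v0:v1,u0:u1]; q=X[s].reshape(-1,3); q=q[(q[:,2]>zmin)&(q[:,2]<zmax)]
    r=cv2.minAreaRect(q[:,:2].astype(np.float32))
    print(n,len(q),np.round(r[0],1),np.round(r[1],1),round(r[2],1),'z pct',np.percentile(q[:,2],[5,50,95,99]).round(1))
print('bench',np.median(X[100:110,200:280,2]),np.median(X[280:290,200:240,2]),np.median(X[215:220,380:430,2]))
rep('blue',245,298,158,215,38); rep('red',255,302,218,276,38); rep('green',340,390,228,285,38)
rep('base',185,235,200,258,4); rep('rack',430,475,225,280,28,42); rep('rackb',430,475,225,280,60)
rep('yel',350,370,182,205,30,120); rep('pur1',346,366,158,181,30,120);rep('pur2',380,400,188,210,30,120)
rep('meter',165,212,122,190,15)
rep('tape',420,475,145,195,30)
E
python3 seg.py
python3 - <<'E'
import cv2
a=cv2.imread('pics/top0.png')[150:290,180:480]
cv2.imwrite('pics/topc.png',cv2.resize(a,None,fx=2.6,fy=2.6,interpolation=cv2.INTER_CUBIC))
E
```

```text
bench -0.8025452112142375 -0.5244752547793041 -0.7082985064206468
blue 231 [631.7 131.7] [ 60.9 100.3] 68.1 z pct [40.3 45.  48.6 49.5]
red 216 [473.9 106.6] [60.5 99.8] 78.2 z pct [40.4 45.  49.1 51. ]
green 218 [ 453.7 -116.1] [99.8 60.3] 19.6 z pct [40.9 44.9 48.5 50.2]
base 476 [520.8 289.4] [146.6 125.5] 1.7 z pct [ 4.2  6.  10.3 12.3]
rack 212 [ 473.8 -336.5] [ 41.4 106.3] 82.2 z pct [30.1 34.7 39.8 41.2]
rackb 259 [ 473.7 -334.7] [25.7 74.6] 83.8 z pct [ 63.7  84.8 110.3 111.6]
yel 127 [607.9 -97.7] [27.3 22.2] 70.8 z pct [ 38.5  77.5 105.7 106.4]
pur1 135 [674.3 -86.3] [27.4 22.6] 69.2 z pct [ 38.1  77.7 105.4 107.2]
pur2 137 [ 603.6 -171.5] [27.3 23.9] 47.7 z pct [ 39.5  78.3 105.1 106.3]
meter 1678 [709.5 350.4] [150.9  76.6] 3.1 z pct [25.3 33.7 39.8 42.7]
tape 613 [ 690.1 -331.7] [99.7 98.8] 4.8 z pct [33.8 45.9 50.2 51.7]
```

View pics/topc.png

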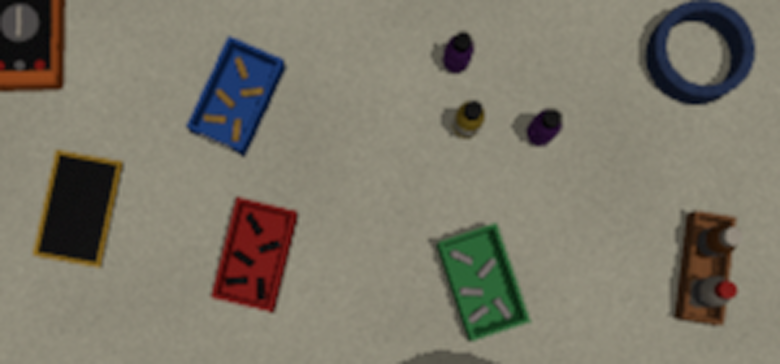

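The enlarged crop shows the base long axis near that of the red bin, the amber bottle at the upper (+x) end of the rack, the white one with red cap at the lower end, and yellow at (469,119) with purple at (457,53) and (544,127). Next I fit the base by colour and work out the first move.

```bash
cat > go.py <<'E'
import sys
from h import *
# usage: go.py x y z yawdeg -> tool-frame move
def plan(x,y,z,yaw):
    o=robot.get_obs(); r=o['eef_rot']; Rm=R.from_euler('xyz',r).as_matrix()
    d=Rm.T@(np.array([x,y,z])-o['tcp_pos']); t=-(np.radians(yaw)-r[2]); t=(t+np.pi/2)%np.pi-np.pi/2
    print('clock %.1f at'%o['clock'],o['tcp_pos'].round(1),'yaw',np.degrees(r[2]).round(1),'F',o['contact_force'].round(1),'w',o['width'].round(1),'ff',round(float(o['finger_force']),1),'j6',o['joints'][5].round(2))
    print('tool move mm',d.round(1),'twist',t.round(3),'n>=',max(np.linalg.norm(d)/60,abs(t)/.18).round(1))
if __name__=='__main__': plan(*map(float,sys.argv[1:5]))
E
python3 - <<'E'
from h import *
f=np.load('top0.npz'); p=f['p'].astype(int); c=cam('top')
V,U=np.mgrid[:400,:640]
bench=np.median(p[200:215,320:345].reshape(-1,3),0); print(bench)
m=(np.abs(p-bench).sum(-1)>90); m[:200]=0;m[258:]=0;m[:,:185]=0;m[:,235:]=0
u,v=U[m].astype(float),V[m].astype(float)
# intersect with z=8 plane
D=back(c,1.0,u,v)-c['eye']; s=(8-c['eye'][2])/D[:,2]; q=c['eye']+D*s[:,None]
print(cv2.minAreaRect(q[:,:2].astype(np.float32)), len(q))
E
python3 go.py 600 140 260 -22
```

```text
[143. 139. 122.]
((517.817138671875, 286.9955139160156), (70.11959838867188, 105.99439239501953), 81.40120697021484) 1094Traceback (most recent call last):
  File "go.py", line 9, in <module>
    if __name__=='__main__': plan(*map(float,sys.argv[1:5]))
                             ~~~~^^^^^^^^^^^^^^^^^^^^^^^^^^^
  File "go.py", line 7, in plan
    print('clock %.1f at'%o['clock'],o['tcp_pos'].round(1),'yaw',np.degrees(r[2]).round(1),'F',o['contact_force'].round(1),'w',o['width'].round(1),'ff',round(float(o['finger_force']),1),'j6',o['joints'][5].round(2))
                                                                                                                               ^^^^^^^^^^^^^^^^
AttributeError: 'float' object has no attribute 'round'
```

```bash
sed -i "s/o\['width'\].round(1)/round(float(o['width']),1)/" go.py; python3 go.py 480 120 250 -12; python3 go.py 520 287 250 -9
```

```text
clock 0.1 at [ 143.9 -530.6  238.2] yaw 15.2 F [-0.7 -0.9 -0.1] w 88.4 ff 0.0 j6 -0.22
tool move mm [ 494.6 -540.   -11. ] twist 0.474 n>= 12.2
clock 0.1 at [ 143.9 -530.6  238.2] yaw 15.2 F [-0.7 -0.9 -0.1] w 88.4 ff 0.0 j6 -0.22
tool move mm [ 576.9 -690.7  -10.8] twist 0.422 n>= 15.0
```

```bash
python3 -m inch '[0.036,-0.043,0,0,0.036,-0.043,0,0,0.036,-0.043,0,0,0.036,-0.043,0,0,0.036,-0.043,0,0,0.036,-0.043,0,0,0.036,-0.043,0,0,0.036,-0.043,0,0]' 1
python3 -m inch '[0.036,-0.043,0,0,0.036,-0.043,0,0,0.036,-0.043,0,0,0.036,-0.043,0,0,0.036,-0.043,0,0,0.036,-0.043,0,0,0.036,-0.043,0,0,0.036,-0.043,0,0]'
python3 -m inch '[0,0,0,0.14,0,0,0,0.14,0,0,0,0.14,0,0,0,0]'
python3 go.py 520 287 250 -9
python3 - <<'E'
from h import *
c=cam('wrist'); p,d=robot.grab_frame('wrist'); print(c,d[200,320])
cv2.imwrite('pics/w1.png',p[:,:,::-1]); np.savez('w1.npz',p=p,d=d)
E
```

```text
clock: 1.1
tcp_pos: [332.2, -121.7, 238.8]
eef_rot: [3.141, -0.0, 0.264]
contact_force: [0.0, -0.7, 0.4]
width: 88.0
finger_force: 0.0
clock: 2.1
tcp_pos: [520.2, 285.8, 238.4]
eef_rot: [3.141, 0.001, 0.265]
contact_force: [0.3, -0.6, 0.4]
width: 88.0
finger_force: 0.0
clock: 2.6
tcp_pos: [519.7, 283.9, 238.4]
eef_rot: [3.141, 0.001, -0.154]
contact_force: [-0.3, 0.4, -0.4]
width: 87.9
finger_force: 0.0
clock 2.6 at [519.7 283.9 238.4] yaw -8.8 F [-0.3  0.4 -0.4] w 87.9 ff 0.0 j6 2.03
tool move mm [ -0.2  -3.1 -11.6] twist 0.003 n>= 0.2
{'fx': 298.56585055368714, 'fy': 298.56585055368714, 'cx': 319.80564122877036, 'cy': 201.67836430477504, 'eye': array([584.94320158, 273.65289442, 383.40618247]), 'attitude': array([-2.64468551e-01, -1.40860161e-03, -1.72480894e+00])} 393.00595
```

View pics/w1.png

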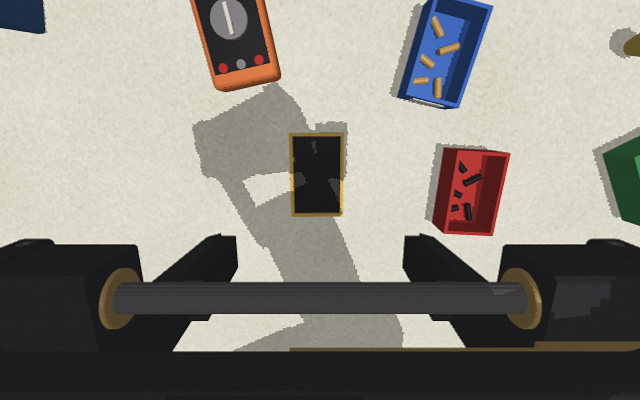

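The wrist view shows the base rim corners at (290,133), (343,132), (343,216), (291,215), the blue bin at (445,55) and the red bin at (472,190). I measure all three from this view by colour and depth.

```bash
cat > wm.py <<'E'
from h import *
HUE={'yellow':((12,32),(90,40)),'blue':((100,122),(90,40)),'red':((-8,6),(120,50)),'green':((50,80),(70,30))}
def shot(n='wrist'):
    c=cam(n); p,d=robot.grab_frame(n); return c,p,d
def meas(c,p,d,col,box,zlo,zhi,zpl=None,top=True):
    """pixels of colour in box=(u0,u1,v0,v1) with depth height in band; project on plane zpl (or own depth)"""
    hsv=cv2.cvtColor(p,cv2.COLOR_RGB2HSV).astype(int); V,U=np.mgrid[:400,:640]
    X=back(c,d.astype(float),U.astype(float),V.astype(float))
    (h0,h1),(s0,v0)=HUE[col]; h=hsv[...,0].copy()
    if h0<0: h[h>150]-=180
    m=(h>=h0)&(h<=h1)&(hsv[...,1]>s0)&(hsv[...,2]>v0)&(X[...,2]>zlo)&(X[...,2]<zhi)&(d>0)
    b=np.zeros_like(m); b[box[2]:box[3],box[0]:box[1]]=1; m=(m&b).astype(np.uint8)
    k,lab,st,_=cv2.connectedComponentsWithStats(m,connectivity=8)
    m=(lab==1+np.argmax(st[1:,4]))
    q=X[m]; zz=np.percentile(q[:,2],[10,50,90])
    if zpl is not None:
        D=back(c,1.0,U[m].astype(float),V[m].astype(float))-c['eye']; q=c['eye']+D*((zpl-c['eye'][2])/D[:,2])[:,None]
    (cx,cy),(w,hh),a=cv2.minAreaRect(q[:,:2].astype(np.float32))
    if hh>w: w,hh,a=hh,w,a-90
    print(col,len(q),'c',round(cx,1),round(cy,1),'size',round(w,1),round(hh,1),'yaw',round(a,1),'z',zz.round(1))
    return cx,cy,a
E
python3 - <<'E'
from wm import *
f=np.load('w1.npz');p,d=f['p'],f['d'];c=cam('wrist')
meas(c,p,d,'yellow',(280,352,125,225),-5,20,8)
meas(c,p,d,'yellow',(280,352,125,225),-5,20)
meas(c,p,d,'blue',(380,500,0,120),41,55,46); meas(c,p,d,'blue',(380,500,0,120),41,55)
meas(c,p,d,'red',(420,520,130,250),41,55,46); meas(c,p,d,'red',(420,520,130,250),41,55)
meas(c,p,d,'green',(580,640,100,250),41,55)
for u,v in [(290,133),(343,132),(343,216),(291,215)]:
    D=back(c,1.0,np.float64(u),np.float64(v))-c['eye'];print((c['eye']+D*((8-c['eye'][2])/D[2])).round(1))
E
```

```text
yellow 1029 c 518.6 288.0 size 106.9 67.5 yaw -8.7 z [2.5 6.9 8. ]
yellow 1029 c 518.2 287.9 size 107.7 68.5 yaw -8.7 z [2.5 6.9 8. ]
blue 1448 c 633.2 133.3 size 100.0 61.1 yaw -22.0 z [42.6 45.  46.1]
blue 1448 c 633.4 132.4 size 100.1 60.8 yaw -22.0 z [42.6 45.  46.1]
red 1232 c 476.3 108.2 size 100.0 62.3 yaw -11.8 z [42.4 45.  46.2]
red 1232 c 475.7 106.9 size 100.1 61.2 yaw -11.7 z [42.4 45.  46.2]
green 204 c 471.4 -77.3 size 48.4 10.9 yaw 6.9 z [41.5 44.1 46.1]
[576.2 311.5   8. ]
[567.6 247.1   8. ]
[460.4 261.4   8. ]
[472.2 329.    8. ]
```

```bash
python3 go.py 633.3 132.6 238 -22
```

```text
clock 2.6 at [519.7 283.9 238.5] yaw -8.7 F [ 0.5  0.7 -0.5] w 88.2 ff 0.0 j6 2.02
tool move mm [135.2 132.3   0.4] twist 0.232 n>= 3.2
```

```bash
python3 -m inch '[0.034,0.033,0,0,0.034,0.033,0,0,0.034,0.033,0,0,0.033,0.033,0,0,0,0,0,0.116,0,0,0,0.116,0,0,0,0,0,0,0,0]' >/dev/null
cat > look.py <<'E'
import sys
from wm import *
from go import plan
col=sys.argv[1]; c,p,d=shot(); t=robot.get_obs()['tcp_pos']
r=meas(c,p,d,col,(200,440,60,260),41,55,46)
plan(r[0],r[1],float(sys.argv[2]),r[2])
E
python3 look.py blue 13
```

```text
blue 880 c 634.0 131.5 size 98.9 59.0 yaw -22.2 z [43.7 45.  45.9]
clock 3.7 at [632.7 132.8 238.7] yaw -22.0 F [-0.4 -0.3  1.2] w 87.8 ff 0.0 j6 1.98
tool move mm [  1.7   0.7 225.7] twist 0.002 n>= 3.8
```

```bash
python3 -m inch '[0.002,0.001,0.045,0,0,0,0.045,0,0,0,0.045,0,0,0,0.045,0,0,0,0.03,0,0,0,0.0155,0,0,0,0,0]' 1
python3 -m inch '[0,0,0,0,0,0,0,0,0,0,0,0,0,0,0,0,0,0,0,0]' 0 25
python3 -m inch '[0,0,-0.03,0,0,0,-0.03,0,0,0,-0.03,0,0,0,0,0]'; python3 go.py 518.5 288 110 -8.7
```

```text
clock: 4.58
tcp_pos: [634.1, 131.1, 12.9]
eef_rot: [3.141, 0.001, -0.386]
contact_force: [-0.9, -0.2, 0.3]
width: 88.2
finger_force: 0.0
clock: 5.2
tcp_pos: [634.6, 131.0, 14.0]
eef_rot: [-3.141, -0.001, -0.387]
contact_force: [-0.7, 0.1, 5.8]
width: 59.8
finger_force: 25.0
clock: 5.7
tcp_pos: [635.0, 131.0, 104.8]
eef_rot: [-3.14, -0.003, -0.387]
contact_force: [-0.6, 0.2, -2.7]
width: 59.7
finger_force: 25.0
clock 5.7 at [635.  131.  104.8] yaw -22.2 F [-0.6  0.2 -2.7] w 59.7 ff 25.0 j6 1.98
tool move mm [-167.1 -101.4   -5.6] twist -0.235 n>= 3.3
```

```bash
python3 -m inch '[-0.042,-0.025,0,0,-0.042,-0.025,0,0,-0.042,-0.026,0,0,-0.041,-0.025,0,0,0,0,0,-0.117,0,0,0,-0.118,0,0,0,0,0,0,0,0]'>/dev/null; python3 go.py 518.5 288 16.5 -8.7
python3 - <<'E'
from wm import *
c,p,d=shot(); meas(c,p,d,'blue',(200,440,60,390),125,150)
E
```

```text
clock 6.7 at [517.5 287.3 102.3] yaw -8.9 F [ 0.1  0.3 -1. ] w 59.7 ff 25.0 j6 2.03
tool move mm [ 1.  -0.9 85.8] twist -0.003 n>= 1.4
blue 4892 c 539.6 283.4 size 63.6 52.4 yaw 81.3 z [128.3 133.1 134. ]
```

```bash
python3 -m inch '[0.001,-0.001,0.04,0,0,0,0.03,0,0,0,0.008,0,0,0,0.005,0,0,0,0.003,0,0,0,0,0]'; 
```

```text
clock: 7.5
tcp_pos: [519.2, 288.5, 17.9]
eef_rot: [-3.141, -0.001, -0.152]
contact_force: [-0.0, -0.4, -1.8]
width: 59.7
finger_force: 25.0
```

```bash
python3 -m inch '[0,0,0.0015,0,0,0,0.0015,0,0,0,0,0]'; python3 -m inch '[0,0,0,0,0,0,0,0,0,0,0,0]' 1; python3 -m inch '[0,0,-0.04,0,0,0,-0.05,0,0,0,-0.05,0,0,0,-0.05,0,0,0,-0.03,0,0,0,0,0,0,0,0,0]'
python3 - <<'E'
from wm import *
c,p,d=shot(); meas(c,p,d,'blue',(200,440,60,260),35,60,49);meas(c,p,d,'blue',(200,440,60,260),35,60)
E
python3 go.py 476 107.5 238 -11.8
```

```text
clock: 7.88
tcp_pos: [519.3, 288.5, 17.0]
eef_rot: [-3.141, -0.002, -0.152]
contact_force: [-5.5, -2.9, 18.3]
width: 59.9
finger_force: 25.0
clock: 8.25
tcp_pos: [518.9, 288.4, 14.2]
eef_rot: [-3.142, 0.0, -0.152]
contact_force: [0.8, 0.7, -0.5]
width: 87.1
finger_force: 0.0
clock: 9.12
tcp_pos: [518.4, 288.2, 232.7]
eef_rot: [3.14, 0.002, -0.152]
contact_force: [0.5, 0.5, -0.7]
width: 88.1
finger_force: 0.0
blue 1212 c 517.9 288.4 size 99.2 59.3 yaw -8.7 z [40.2 47.8 48.9]
blue 1212 c 517.5 288.4 size 100.0 59.5 yaw -8.9 z [40.2 47.8 48.9]
clock 9.2 at [518.4 288.2 232.5] yaw -8.7 F [-0.9 -0.1  0.1] w 88.3 ff 0.0 j6 2.03
tool move mm [-14.5 185.1  -5.2] twist 0.054 n>= 3.1
```

Blue is seated, rim at 49 mm and centred in the base. Next is green.

```bash
python3 go.py 454.5 -116.5 238 19.6
```

```text
clock 9.2 at [518.4 288.2 232.5] yaw -8.7 F [-0.9 -0.1  0.1] w 88.3 ff 0.0 j6 2.03
tool move mm [ -1.8 409.7  -5. ] twist -0.494 n>= 6.8
```

```bash
python3 -m inch '[0,0.055,-0.005,0,0,0.06,0,0,0,0.06,0,0,0,0.06,0,0,0,0.06,0,0,0,0.06,0,0,-0.002,0.055,0,0,0,0,0,-0.165,0,0,0,-0.165,0,0,0,-0.164]' >/dev/null;python3 -m inch '[0,0,0,0,0,0,0,0]' >/dev/null; python3 look.py green 13
```

```text
green 911 c 455.1 -115.8 size 99.8 59.3 yaw 19.8 z [43.7 45.  46. ]
clock 10.7 at [ 454.7 -116.5  238.8] yaw 19.4 F [-0.9  0.1  0. ] w 88.4 ff 0.0 j6 0.73
tool move mm [  0.7  -0.3 225.8] twist -0.006 n>= 3.8
```

```bash
python3 -m inch '[0.001,0,0.045,-0.006,0,0,0.045,0,0,0,0.045,0,0,0,0.045,0,0,0,0.03,0,0,0,0.0155,0,0,0,0,0]' 1
python3 -m inch '[0,0,0,0,0,0,0,0,0,0,0,0,0,0,0,0,0,0,0,0]' 0 25
python3 -m inch '[0,0,-0.04,0,0,0,-0.04,0,0,0,-0.05,0,0,0,0,0,0,0,0,0]'; python3 go.py 517.8 288.4 140 -8.8
```

```text
clock: 11.6
tcp_pos: [455.3, -116.0, 12.9]
eef_rot: [-3.14, 0.001, 0.346]
contact_force: [0.6, -0.6, 0.9]
width: 88.3
finger_force: 0.0
clock: 12.22
tcp_pos: [455.9, -116.3, 14.3]
eef_rot: [3.141, -0.001, 0.348]
contact_force: [-1.4, 0.3, 5.6]
width: 59.9
finger_force: 25.0
clock: 12.85
tcp_pos: [455.1, -115.9, 142.8]
eef_rot: [-3.14, 0.001, 0.348]
contact_force: [0.2, 0.6, -3.2]
width: 59.6
finger_force: 25.0
clock 12.8 at [ 455.1 -115.9  142.8] yaw 19.9 F [ 0.2  0.6 -3.2] w 59.6 ff 25.0 j6 0.72
tool move mm [ 196.7 -358.7    3.1] twist 0.501 n>= 6.8
```

```bash
python3 -m inch '[0.0246,-0.0448,0,0,0.0246,-0.0448,0,0,0.0246,-0.0448,0,0,0.0246,-0.0448,0,0,0.0246,-0.0448,0,0,0.0246,-0.0448,0,0,0.0246,-0.0448,0,0,0.0246,-0.0448,0,0]'>/dev/null; python3 -m inch '[0,0,0,0.167,0,0,0,0.167,0,0,0,0.167,0,0,0,0,0,0,0,0]'>/dev/null; python3 go.py 517.8 288.4 66 -8.8
```

```text
clock 14.5 at [518.3 287.6 142.6] yaw -8.6 F [-0.4 -0.3 -2.1] w 59.9 ff 25.0 j6 2.03
tool move mm [-0.4 -0.8 76.6] twist 0.003 n>= 1.3
```

```bash
python3 -m inch '[0,-0.001,0.04,0.003,0,0,0.036,0,0,0,0,0,0,0,0,0]'; python3 -m inch '[0,0,0.003,0,0,0,0.002,0,0,0,0,0]' ; python3 -m inch '[0,0,0.002,0,0,0,0,0]'
```

```text
clock: 14.98
tcp_pos: [519.4, 289.0, 69.0]
eef_rot: [-3.141, -0.002, -0.155]
contact_force: [0.2, 0.4, -1.7]
width: 59.8
finger_force: 25.0
clock: 15.35
tcp_pos: [518.7, 288.8, 62.9]
eef_rot: [-3.141, -0.0, -0.156]
contact_force: [-0.5, -0.2, -2.1]
width: 60.0
finger_force: 25.0
clock: 15.6
tcp_pos: [518.6, 288.8, 60.6]
eef_rot: [3.141, 0.0, -0.156]
contact_force: [0.5, 0.4, -1.5]
width: 60.2
finger_force: 25.0
```

```bash
python3 -m inch '[0,0,0.002,0,0,0,0.0015,0,0,0,0,0]'; python3 -m inch '[0,0,0.001,0,0,0,0,0]'
```

```text
clock: 15.98
tcp_pos: [518.7, 288.8, 57.3]
eef_rot: [-3.142, -0.0, -0.156]
contact_force: [-0.2, 0.7, -1.1]
width: 60.1
finger_force: 25.0
clock: 16.23
tcp_pos: [518.7, 288.8, 57.2]
eef_rot: [-3.141, -0.001, -0.156]
contact_force: [-3.1, -1.8, 6.6]
width: 59.8
finger_force: 25.0
```

Contact at the expected seated height; I release it and look.

```bash
python3 -m inch '[0,0,0,0,0,0,0,0,0,0,0,0]' 1; python3 -m inch '[0,0,-0.04,0,0,0,-0.05,0,0,0,-0.05,0,0,0,-0.04,0,0,0,0,0,0,0,0,0]'
python3 - <<'E'
from wm import *
c,p,d=shot(); meas(c,p,d,'green',(200,440,60,300),80,100,89);meas(c,p,d,'green',(200,440,60,300),80,100)
E
python3 go.py 476 107.3 238 -11.8
```

```text
clock: 16.6
tcp_pos: [518.7, 288.8, 56.1]
eef_rot: [3.142, 0.0, -0.156]
contact_force: [-0.2, 0.1, -0.5]
width: 86.9
finger_force: 0.0
clock: 17.35
tcp_pos: [518.3, 288.7, 235.2]
eef_rot: [3.141, 0.002, -0.156]
contact_force: [0.2, -0.4, -0.2]
width: 88.6
finger_force: 0.0
green 1341 c 518.9 288.4 size 99.0 59.3 yaw -9.0 z [83.8 87.9 88.8]
green 1341 c 518.3 288.6 size 99.4 59.6 yaw -8.9 z [83.8 87.9 88.8]
clock 17.4 at [518.2 288.6 234.7] yaw -9.0 F [ 0.2 -0.8  0.2] w 88.5 ff 0.0 j6 2.04
tool move mm [-13.5 185.7  -3. ] twist 0.05 n>= 3.1
```

Green is home (rim 89 mm). Next is red.

```bash
python3 -m inch '[-0.004,0.04,-0.003,0,-0.004,0.055,0,0,-0.004,0.055,0,0,-0.002,0.036,0,0.05,0,0,0,0,0,0,0,0]' >/dev/null; python3 look.py red 13
```

```text
red 911 c 475.9 106.2 size 99.1 58.7 yaw -11.9 z [43.3 44.9 45.9]
clock 18.2 at [476.  108.  238.7] yaw -11.7 F [ 0.2 -0.2  0.5] w 88.3 ff 0.0 j6 1.76
tool move mm [  0.5   1.8 225.7] twist 0.002 n>= 3.8
```

```bash
python3 -m inch '[0.0005,0.0015,0.045,0.002,0,0,0.045,0,0,0,0.045,0,0,0,0.045,0,0,0,0.03,0,0,0,0.0155,0,0,0,0,0]' 1
python3 -m inch '[0,0,0,0,0,0,0,0,0,0,0,0,0,0,0,0,0,0,0,0]' 0 25
python3 -m inch '[0,0,-0.05,0,0,0,-0.06,0,0,0,-0.06,0,0,0,0,0,0,0,0,0]'; python3 go.py 518.4 288.5 180 -8.9
```

```text
clock: 19.08
tcp_pos: [475.6, 106.6, 12.6]
eef_rot: [3.141, 0.003, -0.207]
contact_force: [-0.7, 0.3, -0.1]
width: 88.0
finger_force: 0.0
clock: 19.7
tcp_pos: [476.4, 105.7, 14.3]
eef_rot: [-3.141, -0.001, -0.208]
contact_force: [0.0, 1.8, 6.0]
width: 59.8
finger_force: 25.0
clock: 20.32
tcp_pos: [475.4, 105.6, 182.7]
eef_rot: [3.141, 0.002, -0.208]
contact_force: [-0.0, -0.6, -1.6]
width: 60.1
finger_force: 25.0
clock 20.3 at [475.4 105.6 182.7] yaw -11.9 F [-0.  -0.6 -1.6] w 60.1 ff 25.0 j6 1.75
tool move mm [   4.3 -187.8    2.6] twist -0.053 n>= 3.1
```

```bash
python3 -m inch '[0.001,-0.045,0,0,0.001,-0.05,0,0,0.001,-0.05,0,0,0.001,-0.043,0,-0.053,0,0,0,0,0,0,0,0]'>/dev/null; python3 go.py 518.4 288.5 106 -8.9
```

```text
clock 21.1 at [518.3 288.2 181.8] yaw -8.9 F [-0.2 -0.7 -2.1] w 59.5 ff 25.0 j6 2.03
tool move mm [ 0.3 -0.5 75.8] twist -0.0 n>= 1.3
```

```bash
python3 -m inch '[0,0,0.04,0,0,0,0.036,0,0,0,0,0,0,0,0,0]' >/dev/null; python3 -m inch '[0,0,0.002,0,0,0,0.002,0,0,0,0.001,0,0,0,0,0]' ; python3 -m inch '[0,0,0.001,0,0,0,0.001,0,0,0,0,0]'; python3 go.py 518.4 288.5 97.2 -8.9
```

```text
clock: 22.08
tcp_pos: [518.9, 288.8, 102.8]
eef_rot: [-3.142, -0.0, -0.155]
contact_force: [-0.4, -0.0, -1.7]
width: 59.7
finger_force: 25.0
clock: 22.45
tcp_pos: [518.9, 288.8, 100.6]
eef_rot: [3.142, 0.0, -0.155]
contact_force: [-0.3, -1.2, -1.9]
width: 59.6
finger_force: 25.0
clock 22.4 at [518.9 288.8 100.6] yaw -8.9 F [-0.3 -1.2 -1.9] w 59.6 ff 25.0 j6 2.03
tool move mm [-0.4  0.3  3.4] twist 0.0 n>= 0.1
```

```bash
python3 -m inch '[0,0,0.002,0,0,0,0.0015,0,0,0,0,0]'; python3 -m inch '[0,0,0.001,0,0,0,0,0]'
```

```text
clock: 22.82
tcp_pos: [518.9, 288.8, 97.3]
eef_rot: [-3.141, -0.0, -0.155]
contact_force: [0.0, -1.0, -0.4]
width: 59.5
finger_force: 25.0
clock: 23.08
tcp_pos: [519.0, 288.8, 97.2]
eef_rot: [-3.141, -0.001, -0.155]
contact_force: [-2.7, -1.3, 6.7]
width: 59.9
finger_force: 25.0
```

```bash
python3 -m inch '[0,0,0,0,0,0,0,0,0,0,0,0]' 1; python3 -m inch '[0,0,-0.04,0,0,0,-0.05,0,0,0,-0.05,0,0,0,0,0,0,0,0,0]'
python3 - <<'E'
from wm import *
c,p,d=shot(); meas(c,p,d,'red',(200,440,60,300),115,140,129);meas(c,p,d,'red',(200,440,60,300),115,140)
E
python3 go.py 474 -336 235 -8
```

```text
clock: 23.45
tcp_pos: [518.9, 288.7, 96.1]
eef_rot: [3.142, 0.0, -0.155]
contact_force: [-0.7, -0.4, -0.6]
width: 87.0
finger_force: 0.0
clock: 24.08
tcp_pos: [518.5, 288.6, 235.2]
eef_rot: [3.141, 0.001, -0.155]
contact_force: [-0.4, -0.7, -0.5]
width: 87.9
finger_force: 0.0
red 2087 c 518.6 288.5 size 99.6 59.3 yaw -8.9 z [118.7 127.7 128.8]
red 2087 c 517.8 288.6 size 99.8 59.7 yaw -9.0 z [118.7 127.7 128.8]
clock 24.1 at [518.4 288.6 234.7] yaw -8.9 F [-0.7 -0.5  0.6] w 88.2 ff 0.0 j6 2.03
tool move mm [5.270e+01 6.239e+02 3.000e-01] twist -0.016 n>= 10.4
```

The stack is complete (rim 129 mm, aligned). Next I look at the rack from above.

```bash
python3 -m inch '[0.005,0.061,0,0,0.005,0.061,0,0,0.005,0.061,0,0,0.005,0.061,0,0,0.005,0.061,0,0,0.005,0.061,0,0,0.005,0.061,0,0,0.005,0.061,0,0,0.005,0.061,0,0,0.005,0.061,0,-0.016]' >/dev/null; python3 -m inch '[0,0.012,-0.05,0,0,0,0,0,0,0,0,0]' - - >/dev/null; python3 go.py 474 -336 285 -8
python3 - <<'E'
from wm import *
c,p,d=shot(); np.savez('w2.npz',p=p,d=d); print(c['eye'],c['attitude'])
a=p[60:260,200:440,::-1]; cv2.imwrite('pics/w2.png',cv2.resize(a,None,fx=3.3,fy=3,interpolation=cv2.INTER_CUBIC)[:600,:800])
E
```

```text
clock 25.8 at [ 472.1 -332.9  284.5] yaw -8.0 F [-0.3  0.3 -0. ] w 88.0 ff 0.0 j6 0.89
tool move mm [ 2.3  2.8 -0.5] twist 0.001 n>= 0.1
[ 537.67626213 -342.60636299  429.43218519] [-2.66047796e-01  8.89858050e-04 -1.70992744e+00]
```

View pics/w2.png

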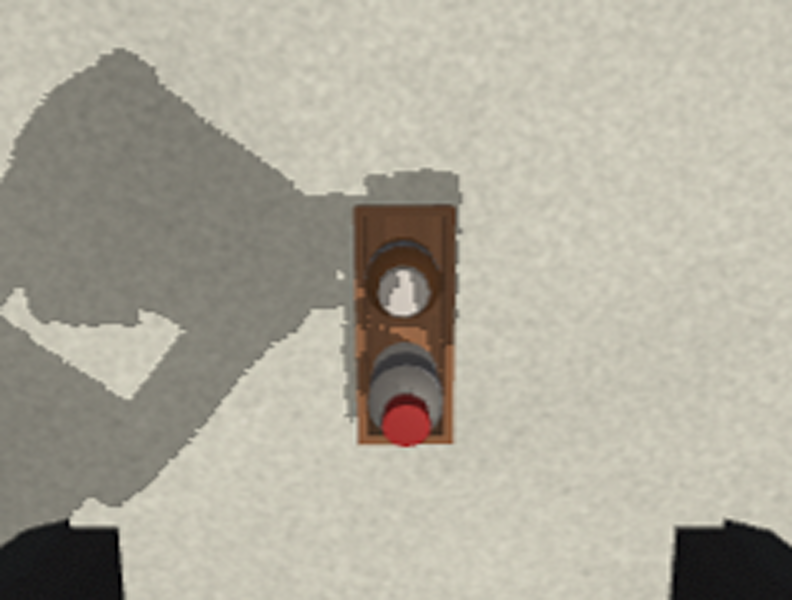

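The crop shows the amber bottle's white cap at (405,292) → full pixel (322.7,157.3), the white bottle's red cap at (406,424) → (323.0,201.3), and rack top corners at (355,205), (457,205), (453,443), (358,443).

```bash
cat > rk.py <<'E'
from wm import *
f=np.load('w2.npz');p,d=f['p'],f['d'];c=cam('wrist')
def ray(u,v,z):
    D=back(c,1.0,np.float64(u),np.float64(v))-c['eye'];return (c['eye']+D*((z-c['eye'][2])/D[2]))
C=lambda u,v:(200+u/3.3-.35,60+v/3-.35)
print('corners',[ray(*C(*q),36)[:2].round(1) for q in [(355,205),(457,205),(453,443),(358,443)]])
V,U=np.mgrid[:400,:640];X=back(c,d.astype(float),U.astype(float),V.astype(float))
s=np.s_[100:215,290:350];Q=X[s].reshape(-1,3)
q=Q[(Q[:,2]>31)&(Q[:,2]<41)];r=cv2.minAreaRect(q[:,:2].astype(np.float32));print('rack',r,np.median(q[:,2]))
q2=q.copy()
for (u,v),n in [((322.7,157.3),'amber'),((323,201.3),'white')]:
    a=ray(u,v,109); sel=Q[(Q[:,2]>103)&(np.linalg.norm(Q[:,:2]-a[:2],axis=1)<14)]
    print(n,'ray',a.round(1),'depth z',np.median(sel[:,2]).round(1),'rect',cv2.minEnclosingCircle(sel[:,:2].astype(np.float32)))
E
python3 rk.py; grep -c . rk.py
```

```text
corners [array([ 530.5, -324.6]), array([ 525.1, -363.8]), array([ 420.3, -349.2]), array([ 425.8, -310.1])]
rack ((474.83245849609375, -336.126708984375), (40.060752868652344, 104.712890625), 82.23551940917969) 34.98394100324094
amber ray [ 499.5 -339.8  109. ] depth z 108.0 rect ((499.59185791015625, -338.723388671875), 8.421887397766113)
white ray [ 451.2 -333.5  109. ] depth z 107.9 rect ((450.7838439941406, -332.65740966796875), 8.482311248779297)
13
```

Rack centre is (475,-336.4), yaw -7.8°, with bottles about ±24.5 mm from it. Now to hover over the yellow bottle.

```bash
python3 go.py 607 -97 285 -7.8
```

```text
clock 25.8 at [ 472.1 -332.7  284.4] yaw -7.9 F [-0.1 -0.8 -0.5] w 88.0 ff 0.0 j6 0.89
tool move mm [ 101.  -252.    -0.3] twist -0.003 n>= 4.5
```

```bash
python3 -m inch '[0.02,-0.05,0,0,0.02,-0.05,0,0,0.02,-0.05,0,0,0.02,-0.05,0,0,0.021,-0.052,0,-0.003,0,0,0,0,0,0,0,0]' 0.5 >/dev/null
cat > cap.py <<'E'
import sys
from wm import *
from go import plan
c,p,d=shot(); x0,y0,z=map(float,sys.argv[1:4]); zt=float(sys.argv[4])
V,U=np.mgrid[:400,:640];X=back(c,d.astype(float),U.astype(float),V.astype(float)).reshape(-1,3)
q=X[(X[:,2]>zt-5)&(X[:,2]<zt+8)&(np.hypot(X[:,0]-x0,X[:,1]-y0)<22)]
(a,r)=cv2.minEnclosingCircle(q[:,:2].astype(np.float32)); print('cap',np.round(a,1),round(r,1),len(q),'z',np.median(q[:,2]).round(1))
plan(a[0],a[1],z,-7.8)
if len(sys.argv)>5: cv2.imwrite(sys.argv[5],p[:,:,::-1])
E
python3 cap.py 607 -97 48 105 pics/w3.png
```

```text
cap [612.5 -98.4] 8.4 178 z 104.0
clock 26.7 at [606.8 -98.3 285.5] yaw -7.8 F [-0.6 -0.2  0. ] w 44.3 ff 0.0 j6 1.35
tool move mm [  6.   -0.7 237.5] twist -0.0 n>= 4.0
```

View pics/w3.png

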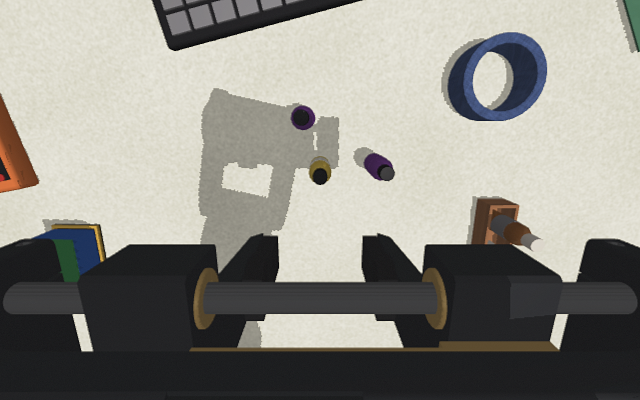

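The yellow bottle is at (320,173) between the fingers' line, with the purple ones at (303,118) and (379,167). The half-open fingers clear them, so I descend.

```bash
python3 -m inch '[0.006,-0.001,0.05,0,0,0,0.05,0,0,0,0.05,0,0,0,0.045,0,0,0,0.03,0,0,0,0.0125,0,0,0,0,0]'
python3 -m inch '[0,0,0,0,0,0,0,0,0,0,0,0,0,0,0,0]' 0 12
python3 -m inch '[0,0,-0.03,0,0,0,-0.05,0,0,0,-0.05,0,0,0,0,0,0,0,0,0]'; python3 go.py 475.1 -336.4 180 -7.8
```

```text
clock: 27.6
tcp_pos: [613.2, -98.5, 48.7]
eef_rot: [-3.142, 0.001, -0.137]
contact_force: [0.7, -1.0, -0.4]
width: 44.2
finger_force: 0.0
clock: 28.1
tcp_pos: [614.0, -98.1, 49.9]
eef_rot: [3.141, -0.002, -0.136]
contact_force: [-1.8, -0.2, 7.0]
width: 27.5
finger_force: 12.0
clock: 28.72
tcp_pos: [612.9, -97.5, 177.8]
eef_rot: [-3.141, 0.002, -0.136]
contact_force: [-0.4, 0.5, -0.9]
width: 27.3
finger_force: 12.0
clock 28.7 at [612.9 -97.5 177.8] yaw -7.8 F [-0.4  0.5 -0.9] w 27.3 ff 12.0 j6 1.36
tool move mm [-104.1  255.3   -2.1] twist 0.0 n>= 4.6
```

```bash
python3 -m inch '[-0.02,0.049,0,0,-0.02,0.05,0,0,-0.02,0.05,0,0,-0.02,0.05,0,0,-0.018,0.04,0,0,-0.005,0.015,0,0,0,0,0,0,0,0,0,0]' >/dev/null
python3 go.py 475.7 -336.4 130 -7.8
python3 - <<'E'
from wm import *
c,p,d=shot(); np.savez('w4.npz',p=p,d=d); cv2.imwrite('pics/w4.png',p[:,:,::-1])
E
```

```text
clock 29.7 at [ 477.5 -334.1  178.3] yaw -7.7 F [ 0.9 -1.1 -0.7] w 27.8 ff 12.0 j6 0.89
tool move mm [-1.4  2.5 48.3] twist 0.001 n>= 0.8
```

View pics/w4.png

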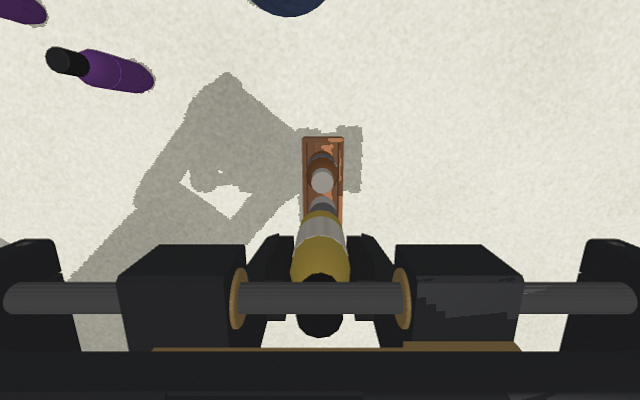

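The held yellow bottle is visible from its foot (~(322,205)) to the cap (320,305), with the amber bottle beyond at (322,170). I fit the held bottle's axis from depth.

```bash
cat > axis.py <<'E'
from wm import *
f=np.load('w4.npz');p,d=f['p'],f['d'];c=cam('wrist');o=robot.get_obs()
V,U=np.mgrid[:400,:640];X=back(c,d.astype(float),U.astype(float),V.astype(float))
s=np.s_[195:278,285:360];Q=X[s].reshape(-1,3)
T=(Q-o['tcp_pos'])@R.from_euler('xyz',o['eef_rot']).as_matrix()   # tool frame
T=T[(np.abs(T[:,0])<30)&(np.abs(T[:,1])<13.5)&(T[:,2]<60)&(T[:,2]>-30)]
from scipy.optimize import least_squares
for lo,hi in [(-12,8),(8,24),(24,33)]:
    q=T[(T[:,2]>lo)&(T[:,2]<hi)&(np.abs(T[:,1])<9)]
    r=least_squares(lambda a:np.hypot(q[:,0]-a[0],q[:,1]-a[1])-14,[0,0],loss='soft_l1')
    print(lo,hi,len(q),r.x.round(2),np.abs(r.fun).mean().round(2))
print(T[:,2].max(),np.histogram(T[:,2],bins=range(-30,65,5)))
E
python3 axis.py
```

```text
-12 8 494 [-1.4   0.18] 0.21
8 24 256 [-1.41  0.28] 0.15
24 33 126 [-1.75  0.37] 0.16
35.42477700787802 (array([562, 544, 215, 207, 237, 167, 152, 131, 126, 114,  76,  92,  82,
         3,   0,   0,   0,   0]), array([-30, -25, -20, -15, -10,  -5,   0,   5,  10,  15,  20,  25,  30,
        35,  40,  45,  50,  55,  60]))
```

```bash
python3 go.py 476.7 -336.3 132 -7.8
```

```text
clock 29.8 at [ 477.6 -334.1  178.5] yaw -7.7 F [-0.3 -0.2 -0.8] w 27.1 ff 12.0 j6 0.89
tool move mm [-0.6  2.3 46.5] twist 0.002 n>= 0.8
```

```bash
python3 -m inch '[-0.0005,0.0025,0,0,0,0,0.015,0,0,0,0.015,0,0,0,0.015,0,0,0,0,0,0,0,0,0]'; python3 go.py 476.7 -336.3 123 -7.8; python3 -m inch '[0,0,0.003,0,0,0,0.003,0,0,0,0.003,0,0,0,0,0]'
```

```text
clock: 30.52
tcp_pos: [476.2, -338.0, 133.9]
eef_rot: [3.141, -0.0, -0.136]
contact_force: [-0.2, -0.7, 0.0]
width: 27.3
finger_force: 12.0
clock 30.5 at [ 476.2 -338.   133.9] yaw -7.8 F [-0.2 -0.7  0. ] w 27.3 ff 12.0 j6 0.89
tool move mm [ 0.3 -1.7 10.9] twist -0.0 n>= 0.2
clock: 31.02
tcp_pos: [476.0, -337.8, 124.5]
eef_rot: [-3.141, 0.0, -0.136]
contact_force: [0.4, -0.6, -1.3]
width: 27.2
finger_force: 12.0
```

```bash
python3 -m inch '[0.0005,-0.0015,0,0,0,0,0.003,0,0,0,0.003,0,0,0,0,0]'; python3 -m inch '[0,0,0.003,0,0,0,0.003,0,0,0,0,0]'; python3 go.py 476.7 -336.3 105 -7.8
```

```text
clock: 31.52
tcp_pos: [476.6, -336.3, 118.4]
eef_rot: [-3.141, 0.0, -0.136]
contact_force: [0.1, 0.1, -0.7]
width: 27.3
finger_force: 12.0
clock: 31.9
tcp_pos: [476.6, -336.3, 112.4]
eef_rot: [-3.141, 0.0, -0.136]
contact_force: [0.2, -0.4, -0.5]
width: 27.4
finger_force: 12.0
clock 31.9 at [ 476.6 -336.3  112.4] yaw -7.8 F [ 0.2 -0.4 -0.5] w 27.4 ff 12.0 j6 0.89
tool move mm [ 0.1 -0.   7.4] twist -0.0 n>= 0.1
```

```bash
python3 -m inch '[0,0,0.002,0,0,0,0.002,0,0,0,0.002,0,0,0,0,0]'; python3 -m inch '[0,0,0.002,0,0,0,0.002,0,0,0,0.002,0,0,0,0,0]'; python3 -m inch '[0,0,0.002,0,0,0,0.002,0,0,0,0.002,0,0,0,0,0]'
```

```text
clock: 32.4
tcp_pos: [476.7, -336.4, 106.5]
eef_rot: [-3.141, 0.0, -0.136]
contact_force: [0.2, -0.8, -1.0]
width: 27.1
finger_force: 12.0
clock: 32.9
tcp_pos: [476.7, -336.4, 100.6]
eef_rot: [-3.141, 0.0, -0.136]
contact_force: [-0.0, 0.1, 0.2]
width: 27.1
finger_force: 12.0
clock: 33.4
tcp_pos: [476.7, -336.4, 94.5]
eef_rot: [-3.141, 0.0, -0.136]
contact_force: [0.4, -0.2, -0.5]
width: 27.5
finger_force: 12.0
```

```bash
python3 -m inch '[0,0,0.003,0,0,0,0.003,0,0,0,0.003,0,0,0,0.003,0,0,0,0,0]'; python3 -m inch '[0,0,0.003,0,0,0,0.003,0,0,0,0.003,0,0,0,0.003,0,0,0,0,0]'; python3 -m inch '[0,0,0.003,0,0,0,0.003,0,0,0,0.003,0,0,0,0.002,0,0,0,0,0]'
```

```text
clock: 34.02
tcp_pos: [476.7, -336.4, 82.5]
eef_rot: [-3.141, 0.0, -0.136]
contact_force: [-0.5, 0.7, -0.4]
width: 27.6
finger_force: 12.0
clock: 34.65
tcp_pos: [476.6, -336.3, 70.4]
eef_rot: [-3.141, 0.0, -0.136]
contact_force: [-0.8, 0.3, -0.9]
width: 27.2
finger_force: 12.0
clock: 35.28
tcp_pos: [476.7, -336.4, 59.5]
eef_rot: [-3.141, 0.0, -0.136]
contact_force: [-0.6, -0.9, -0.5]
width: 27.4
finger_force: 12.0
```

```bash
python3 -m inch '[0,0,0.002,0,0,0,0.002,0,0,0,0,0]'; python3 -m inch '[0,0,0.001,0,0,0,0.001,0,0,0,0,0]'
```

```text
clock: 35.65
tcp_pos: [476.7, -336.4, 55.6]
eef_rot: [-3.141, 0.0, -0.136]
contact_force: [-0.5, 0.3, -0.9]
width: 27.7
finger_force: 12.0
clock: 36.02
tcp_pos: [476.8, -336.5, 54.0]
eef_rot: [3.141, -0.0, -0.136]
contact_force: [-0.6, 0.6, 1.1]
width: 27.0
finger_force: 12.0
```

```bash
python3 - <<'E'
from wm import *
c,p,d=shot(); cv2.imwrite('pics/w5.png',cv2.resize(p[100:400,160:480,::-1],None,fx=2.0,fy=2.0))
E
```

```text
(no output)
```

View pics/w5.png

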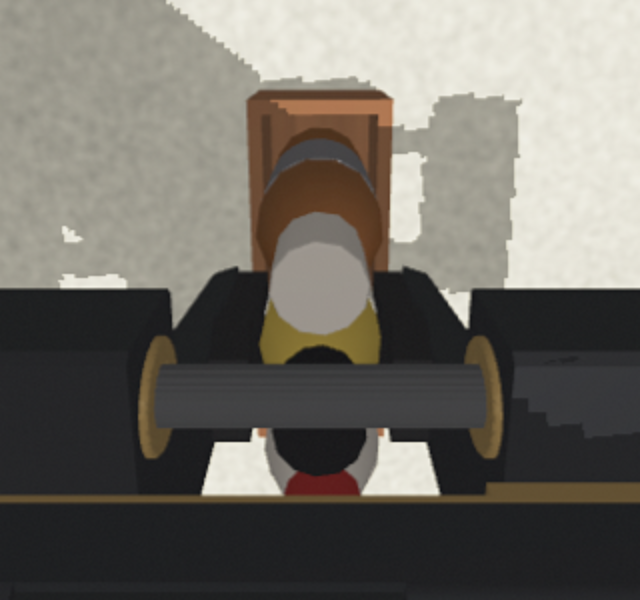

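The view shows amber at (320,220), yellow at (320,350) between the pads, and white's red cap at (322,480), all upright in the rack. The foot is on the rack floor, so I release and back off.

```bash
python3 -m inch '[0,0,0.0005,0,0,0,0,0]'; python3 -m inch '[0,0,0,0,0,0,0,0,0,0,0,0]' 0.6; python3 -m inch '[0,0,-0.02,0,0,0,-0.03,0,0,0,-0.05,0,0,0,-0.06,0,0,0,-0.06,0,0,0,0,0,0,0,0,0]'
python3 cap.py 475.2 -336.3 285 109; python3 cap.py 503 -340 285 109; python3 cap.py 447 -332.5 285 109 pics/w6.png
```

```text
clock: 36.33
tcp_pos: [477.0, -336.6, 53.9]
eef_rot: [3.141, -0.001, -0.136]
contact_force: [-1.7, 0.4, 5.9]
width: 27.1
finger_force: 12.0
clock: 36.7
tcp_pos: [476.7, -336.4, 53.0]
eef_rot: [-3.141, 0.0, -0.136]
contact_force: [-0.4, 0.0, -0.3]
width: 52.6
finger_force: 0.0
clock: 37.58
tcp_pos: [476.5, -336.1, 272.2]
eef_rot: [-3.141, 0.001, -0.136]
contact_force: [0.5, 0.3, -1.0]
width: 53.3
finger_force: 0.0
cap [ 475.2 -336.8] 21.9 230 z 107.8
clock 37.6 at [ 476.4 -336.1  271.6] yaw -7.8 F [ 0.   1.1 -0.2] w 52.7 ff 0.0 j6 0.89
tool move mm [ -1.1   0.9 -13.4] twist -0.0 n>= 0.2
cap [ 496.5 -339.2] 15.6 236 z 108.1
clock 37.7 at [ 476.4 -336.1  271.5] yaw -7.8 F [-0.  -0.8  0. ] w 52.6 ff 0.0 j6 0.89
tool move mm [ 20.3   0.3 -13.6] twist -0.0 n>= 0.4
cap [ 454.1 -334. ] 14.3 196 z 108.1
clock 37.7 at [ 476.4 -336.2  271.5] yaw -7.8 F [-0.3 -0.3 -0.7] w 53.0 ff 0.0 j6 0.89
tool move mm [-22.4   0.9 -13.4] twist -0.0 n>= 0.4
```

View pics/w6.png

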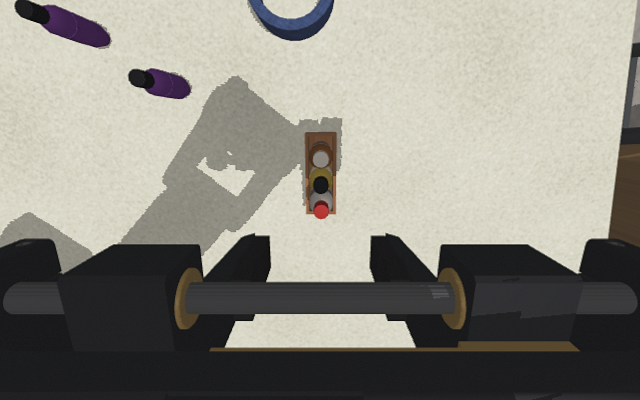

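The three caps stand in line at (321,158), (321,185) and (321,211) in the rack. A last numeric check of positions and the stack before handing in.

```bash
python3 - <<'E'
from wm import *
c,p,d=shot(); V,U=np.mgrid[:400,:640];X=back(c,d.astype(float),U.astype(float),V.astype(float))
a=np.radians(-7.8);M=np.array([[np.cos(a),np.sin(a)],[-np.sin(a),np.cos(a)]])
for n,v in [('amber',158),('yellow',185),('white',211)]:
    q=X[v-10:v+11,308:334].reshape(-1,3);s=np.median(X[v-2:v+3,319:324].reshape(-1,3),0);q=q[(q[:,2]>104)&(np.hypot(*(q-s)[:,:2].T)<12)]
    e,r=cv2.minEnclosingCircle(q[:,:2].astype(np.float32)); print(n,(M@(np.array(e)-[475,-336.4])).round(1),round(r,1),np.median(q[:,2]).round(1))
c,p,d=shot('top'); meas(c,p,d,'red',(170,250,180,270),100,150)
o=robot.get_obs();print(o['clock'],np.abs(o['qvel']).max())
E
```

```text
amber [28.9  0. ] 8.4 108.2
yellow [ 0.7 -0.2] 8.4 108.0
white [-27.2  -0.5] 8.4 108.1
red 472 c 517.0 288.4 size 99.1 62.1 yaw -9.0 z [105.8 124.7 130.1]
37.825 0.006818438323322111
```

```bash
python3 -c "
from station import robot
print(robot.job_done())"
```

```text
the job is handed in; nothing more can be done
None
```

I handed the job in at about 38 s. By my last measurements the blue, green and red bins are stacked squarely on the base and the yellow bottle stands mid-rack, 0.7 mm off centre, between the upright white and amber ones; the hand-in returned no verdict.

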